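Zero the V-gauge with the stylus, then seat a lens barrel and hold it pressed

TASK

While the V of the gauge is still empty, zero the gauge: take the orange stylus from its stand, push the small recessed red button all the way down with its tip, and hang the stylus back in its stand. Then take the black lens barrel from its blue rest, lay it lengthwise in the V, centred over the two cheeks, and press it straight down with about 15 newtons, never forcing it, so that both sloping faces share the load. The program finishes while holding: keep pressing with the gripper, do not let go; leave the other things on the worktop alone.

Things in the scene. Friction and masses are not known exactly. Their poses are not given: they have to be found in the camera images.
- v_gauge: the gauge, fixed, yaw varies: aluminium base plate (84 mm along x, 216 mm along y, 10 mm thick) with a steel V at its +y end and a grey and white readout box (70x70 mm, top 46 mm above the worktop, centred at y = -65 mm) at its -y end. Origin on the worktop below the V's line; the V runs along y
- v_seat (a point): centre of the seated barrel: gauge x = 0, y = +45 mm, 60 mm above the worktop; axes as the gauge's, a seated barrel lies along y. The V: two cheeks 20 mm long, centred 32 mm to either side along y (44 mm gap between), each with two 45 degree faces whose top edges are 8.5 mm below the seated axis, 20 mm to either side of it (plates' outer edges 28 mm)
- v_face_near: the two sloping steel plates (one on each cheek) on the V's -x side, the robot's side; fixed. Origin same as the gauge's
- v_face_far: the two sloping steel plates on the V's +x side; fixed. Origin same as the gauge's
- zero_button_top (a point): centre of the top of the red zero button, 11 mm wide, which lies 4 mm below the white top of the readout box at the bottom of a round recess 14 mm wide (released: 42 mm above the worktop). It moves down when pressed
- zero_button (a joint): travel of the zero button in m: 0 released, 0.004 fully down; a spring returns it, about 3 N when fully down
- stylus: upright stylus, 98 mm long, 50 g: steel tip rod 5 mm thick and 35 mm long, above it a flat collar 26 mm wide (35 to 40 mm above the tip), then an orange round handle 16 mm thick (40 to 98 mm above the tip). Origin at the tip's end, z up along the stylus
- stylus_stand: grey block 56x56 mm, 42 mm high, on a thin rubber foot, fixed, with an upright hole 12 mm wide through its middle. The stylus hangs in the hole, its collar resting on the block's top, its tip 7 mm above the worktop. Origin on the worktop under the hole
- lens: black cylindrical lens barrel with brass rings and glass at both ends, 40 mm in diameter, 90 mm long, about 0.18 kg, both ends alike. Origin at its centre; its axis is its y; it may be rolled about it
- lens_rest: low blue plastic rest, 70 mm (x) by 84 mm (y), fixed; base 12 mm thick, chocks up to 20 mm high and 22.5 mm to either side of the middle, near its ends only. The barrel lies along its y, axis 32 mm above the worktop. Origin on the worktop under its middle. Behind it stands a tall drying oven (y 0 to 0.36 m, from x = 0.54 m on): swing the arm well on the robot's side of it
- tin: bystander: round aluminium tin 57 mm wide, 31 mm high, origin under its middle
- stopwatch: bystander: black and yellow stopwatch 71x60x18 mm, origin under its middle
- beaker: bystander: glass beaker 69 mm wide, 88 mm high, origin under its middle
- caliper: bystander: steel vernier caliper 72x210x8 mm lying flat, origin under its middle

How it is judged (in metres and radians):
On the way, in this order (a step that is already met when the one before it is completed fails the run):
1. the zero button is pushed down (at least 3 of its 4 mm) by the stylus while the V is empty (value of joint zero_button above 0.003 m and contact force between stylus and zero_button above 0.5 N and distance between lens and v_seat above 0.1 m), for 0.1 s.
2. the stylus hangs in its stand again, let go (z of stylus in the frame of stylus_stand below 0.01 m and horizontal distance between stylus and stylus_stand below 0.007 m and angle between stylus's own z axis and vertical below 0.1 rad and contact force between the fingers and stylus below 0.1 N), for 0.2 s.
At the end, for the whole second after the job is handed in: Barrel lies in the V: within 12 mm of the middle lengthwise, 2.5 mm sideways, 2 mm in height, 0.05 rad; the gripper presses it so that each face, near and far, carries 4 to 40 N (weight alone under 2 N); it is still; the stylus hangs upright in its stand (horizontal distance between lens and v_seat below 0.012 m and x of lens in the frame of v_seat between -0.0025 and 0.0025 m and z of lens in the frame of v_seat between -0.003 and 0.002 m and angle between the y axis of lens and the y axis of v_seat, either way round below 0.05 rad and contact force between lens and v_face_near between 4 and 40 N and contact force between lens and v_face_far between 4 and 40 N and contact force between the fingers and lens above 3 N and linear speed of lens below 0.01 m/s and z of stylus in the frame of stylus_stand below 0.01 m and horizontal distance between stylus and stylus_stand below 0.007 m and angle between stylus's own z axis and vertical below 0.1 rad); the arm keeps its last pose, push and grip.
It fails at once if the barrel is forced into the V (more than 60 N on one face) (contact force between lens and v_face_near above 60 N or contact force between lens and v_face_far above 60 N).
It fails at once if a bystander is moved more than 30 mm (distance of any of tin, stopwatch, beaker, caliper from where it was at the start of the episode above 0.03 m).
It also fails if it takes over 69 s, if anything falls off the work surface, if the arm or the gripper's body presses on something with over 40 N, if the wrist force passes 120 N, or if a joint passes its speed limit or range.

ROBOT

A 6-joint arm with a two-finger parallel gripper is mounted at the origin on a cart in front of the work surface, level with it; the furniture and walls round the work are solid. World frame = base frame: x ahead of the robot, y to its left, z up, the work surface at z = 0. Lengths are in m, angles in degrees, forces in N, time in s.
With the tool pointing down it reaches from about 0.275 to 0.725 m from the base axis. Payload 15.9 kg.
Tool frame: the origin (TCP) lies at the very end of the fingers, on their centre line; the grasp point (between the pads) lies 19 mm behind it; z points along the fingers, y is the line along which they close (so a half turn about z gives the same grasp; the last joint's range is limited). The gripper opens to 85 mm and grips with 20 to 120 N. Pads are 22 mm wide; open, the fingers measure 114 mm over their backs; the gripper's body (76 mm by 85 mm) begins 54 mm behind the grasp point. The pads swing forward as they close: fully open they stand 13 mm farther back than shut.
Start: joints at [-67.838, 12.198, -1.971, 75.831, 0, 90], TCP at [0.189, -0.463, 0.231] pointing down, gripper open.
Joint ranges: [-170.91, 170.91], [-42.67, 98.43], [-65.05, 77.54], [-120.47, 116.71], [-90, 82.35], [-180, 180]. Speed limits (degrees/s): [108.29, 108.29, 136.94, 147.25, 180, 180].

INTERFACE

Orientations are given as [roll, pitch, yaw] about the fixed x, y, z axes, in that order (R = Rz(yaw) Ry(pitch) Rx(roll)).
In Python, from workcell import bot, grab_frame, camera_params gives the robot as it stands (bot), with the cameras as plain functions. Calls block until the motion is done:
- bot.move_pose(position, orientation): joint-space move of the TCP to a pose.
- bot.move_l(position, v=0.15, orientation=None, stop_force=None): straight line of the TCP; orientation=None keeps the orientation; v is the mean speed in m/s. With stop_force (N) it stops when the force on the tool has changed by that much, and returns True; else False.
- bot.movej(angles): joint-space move.
- bot.gripper_to(opening, strength=None): finger opening in m; strength is the grip in N (None keeps the last); returns when the fingers have stopped.
- bot.dwell(seconds).
- bot.inverse_kinematics(position, orientation): joint angles nearest the present ones, or None.
- bot.read_state(): the state.
- grab_frame(name): name is "side" or "top"; returns the picture (400x640x3 uint8, red, green, blue); there is no depth.
- camera_params(name): a dict with "fx", "fy", "cx", "cy" (pixels), "eye" and "rotation" of the camera in the world. Camera axes: x right, y down, z forward; pixel columns grow to the right and rows downward; lengths in m; the calibration is good to about 2 mm. A picture is of the moment at which its call begins. camera_params takes no time and is no camera call.
A pose or a line that the arm cannot do raises bot.MotionError and nothing moves.
- bot.close_job(): hands the job in; it is judged then, once.
The state is a dict: "time_s": time; "joints": joint angles; "qd": joint speeds; "joint_efforts": joint torques, N m; "eef_pos": TCP position; "orientation": TCP orientation; "contact_force": force on the tool from outside, world axes, zero at the start; "ft_torque": the same for the moment, N m; "grip_width": finger opening in m; "grip_force": force on a finger pad.
Only numpy, scipy, OpenCV 4.12 (cv2) and the standard library are available. Lean on these libraries where they do the work, as an engineer would, in place of code of your own. Each camera call takes 0.05 s, during which the arm holds its last target. There are 200 camera calls.

## Working session

There is one attempt and no reset: what is moved stays moved. The work goes in short steps, each a Python script; the robot and the scene stay as the last script left them, time stands still between calls to the robot, and variables do not carry over. Pictures are saved under pics/ and viewed, at most 10 in all, crops included, and the job is handed in when it is done.

```bash
mkdir -p pics; ls
python3 - <<'E'
from workcell import bot, grab_frame, camera_params
import cv2,json
for n in("top","side"):
    im=grab_frame(n); cv2.imwrite(f"pics/{n}0.png",im[:,:,::-1]); 
    p=camera_params(n); print(n,p)
print(bot.read_state())
E
```

```text
pics
workcell.py
top {'fx': 395.1725780078396, 'fy': 395.1725780078396, 'cx': 318.7190606966911, 'cy': 204.3015410361619, 'eye': array([ 0.36484675, -0.18107691,  1.3234391 ]), 'rotation': array([-171.54517654,   -1.14139359,  -88.87917988])}
side {'fx': 453.31353267123046, 'fy': 453.31353267123046, 'cx': 320.4003670438892, 'cy': 204.1429422770446, 'eye': array([ 0.36935957, -1.12133593,  0.87412243]), 'rotation': array([-130.04248376,   -0.40745579,  -11.07335334])}
{'time_s': 0.1, 'joints': array([-6.78399177e+01,  1.22213762e+01, -2.00308625e+00,  7.58299388e+01,
       -9.23719551e-04,  8.99989892e+01]), 'qd': array([-0.00914972, -0.02172782,  0.20268337, -0.06262629,  0.06697267,
        0.07248852]), 'joint_efforts': array([ 2.51843749e-04, -6.87249756e+01,  4.87805772e+01,  1.22427772e-02,
        9.42481336e-06,  2.27214088e-06]), 'eef_pos': array([ 0.18848576, -0.46280514,  0.23088173]), 'orientation': array([-1.79945599e+02,  9.22759435e-04,  2.21610939e+01]), 'contact_force': array([-0.29236365,  0.16235781, -0.11826075]), 'ft_torque': array([ 0.02415512, -0.00802363, -0.03023632]), 'grip_force': 0.0, 'grip_width': 0.08481073723173933}
```

View pics/top0.png

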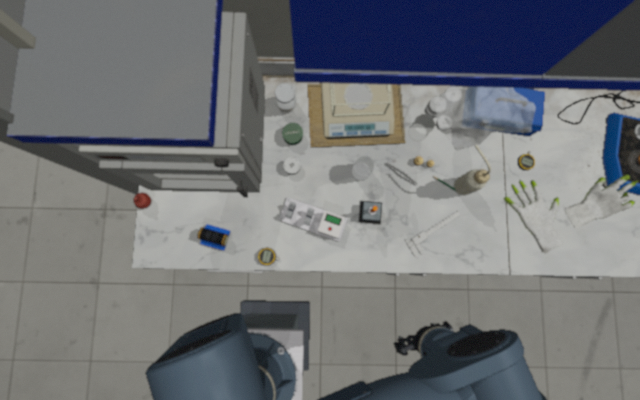

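View pics/side0.png

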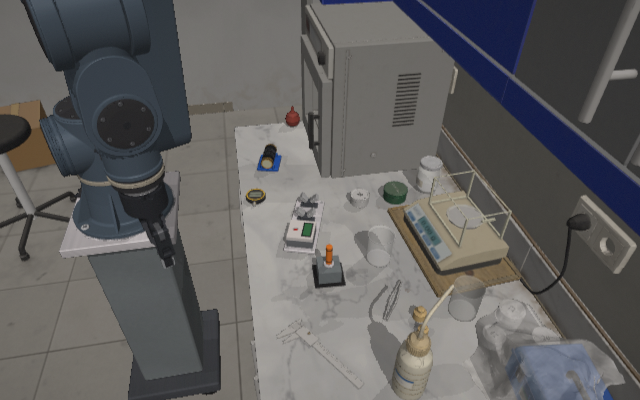

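The top view shows the rest and lens at (214,237), the stopwatch at (266,256), the gauge at about (313,218), the stand at (370,211), the beaker at (362,170) and the caliper at (432,232). In the side view the stylus is at (329,255), the gauge at (303,227) and the lens at (269,157). I'll zoom in next.

```bash
cat > h.py <<'E'
from workcell import bot, grab_frame, camera_params
import cv2,numpy as np
from scipy.spatial.transform import Rotation as Ro
def cam(n):
    p=camera_params(n); return p,Ro.from_euler('xyz',p['rotation'],degrees=True).as_matrix()
def ray(n,uv):
    p,R=cam(n); d=R@np.array([(uv[0]-p['cx'])/p['fx'],(uv[1]-p['cy'])/p['fy'],1]); return p['eye'],d/np.linalg.norm(d)
def plane(n,uv,z):
    e,d=ray(n,uv); return e+d*(z-e[2])/d[2]
def two(a,b):
    A=0;c=0;
    for n,uv in(('top',a),('side',b)):
        e,d=ray(n,uv);P=np.eye(3)-np.outer(d,d);A=A+P;c=c+P@e
    return np.linalg.solve(A,c)
def px(n,X):
    p,R=cam(n); c=R.T@(np.array(X)-p['eye']); return np.array([p['cx']+p['fx']*c[0]/c[2],p['cy']+p['fy']*c[1]/c[2]])
E
python3 - <<'E'
from h import *
t=cv2.imread('pics/top0.png');s=cv2.imread('pics/side0.png')
c=[cv2.resize(t[190:250,270:390],(720,360),interpolation=cv2.INTER_CUBIC),]
cv2.imwrite('pics/a.png',cv2.resize(t[190:260,190:390],(800,280),interpolation=cv2.INTER_CUBIC))
a=cv2.resize(s[185:295,280:350],(382,600),interpolation=cv2.INTER_CUBIC)
b=cv2.resize(s[140:180,250:290],(400,400),interpolation=cv2.INTER_CUBIC)
o=np.zeros((600,800,3),np.uint8);o[:,:382]=a;o[:400,400:]=b
cv2.imwrite('pics/b.png',o)
for n,uv,z in(('top',(214,237),.03),('top',(331,229),.046),('top',(371,211),.05),('side',(269,157),.03)):print(plane(n,uv,z))
E
```

```text
[0.44244867 0.13538271 0.03      ]
[ 0.47522318 -0.24418799  0.046     ]
[ 0.53640674 -0.3735477   0.05      ]
[0.44793518 0.13166809 0.03      ]
```

View pics/a.png

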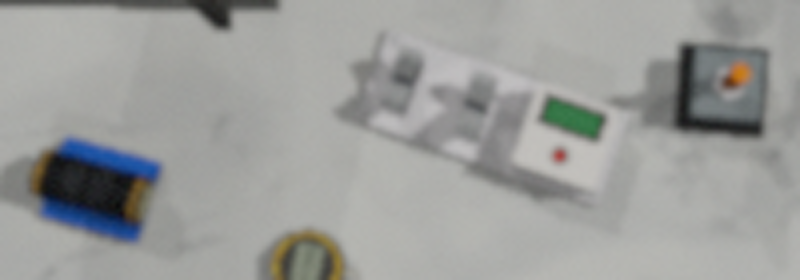

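View pics/b.png

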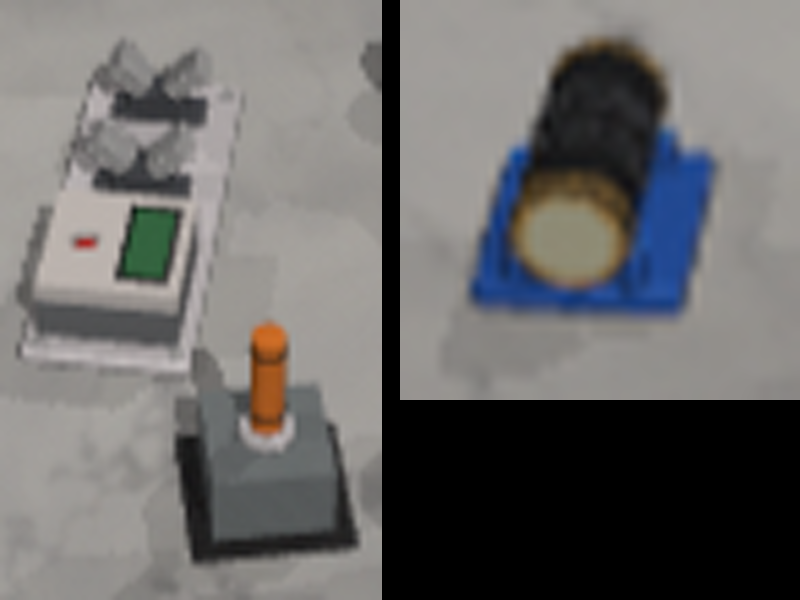

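The crops show the red button, the two cheeks of the V, the orange stylus in its stand, and the brass-ringed lens on the blue rest. Next I'll measure them with colour masks and a few edges.

```bash
cat > meas.py <<'E'
from h import *
def mask(im,lo,hi,roi):
    h=cv2.cvtColor(im,cv2.COLOR_BGR2HSV).astype(int); H=(h[...,0]+20)%180
    m=(H>=lo[0])&(H<=hi[0])&(h[...,1]>=lo[1])&(h[...,2]>=lo[2])
    k=np.zeros_like(m);x0,y0,x1,y1=roi;k[y0:y1,x0:x1]=1
    return (m&k).astype(np.uint8)
def cen(m,im):
    s=cv2.cvtColor(im,cv2.COLOR_BGR2HSV)[...,1]*m.astype(float)
    M=cv2.moments(s.astype(np.float32)); return np.array([M['m10']/M['m00'],M['m01']/M['m00']])
E
python3 - <<'E'
from meas import *
np.set_printoptions(precision=4,suppress=True)
t=cv2.imread('pics/top0.png');s=cv2.imread('pics/side0.png')
# red button
a=cen(mask(t,(8,90,60),(30,),(322,220,340,238)),t); b=cen(mask(s,(8,90,60),(30,),(285,222,303,237)),s)
print('btn',a,b,plane('top',a,.042),plane('side',b,.042),two(a,b))
# stylus
mt=mask(t,(22,150,60),(42,),(360,198,385,222));ms=mask(s,(22,150,60),(42,),(318,238,342,270))
a,b=cen(mt,t),cen(ms,s);print('sty',a,b,two(a,b),plane('side',b,.076),plane('top',a,.076))
# blue rest
for n,im,roi in(('top',t,(195,218,235,255)),('side',s,(250,140,290,180))):
    m=mask(im,(118,120,50),(150,),roi)
    c=max(cv2.findContours(m,0,2)[0],key=cv2.contourArea)
    r=cv2.minAreaRect(c);P=np.array([plane(n,q,.012) for q in cv2.boxPoints(r)]);print('rest',n,r,P.mean(0));print(P[:,:2])
# lens ends brass
m=mask(t,(25,70,50),(50,),(195,220,232,252));k,l,st,cc=cv2.connectedComponentsWithStats(m);print('brass',st[1:,4],cc[1:])
# stand top outline guess, plate corners (from crop a)
C=lambda x,y:(190+x/4-.375,190+y/4-.375)
D=lambda x,y:(280+x*70/382-.41,185+y*70/382-.41)
for nm,q,z in(('plate FL',C(383,32),.01),('plate NL',C(335,115),.01),('plate edge N at box',C(515,177),.01),('plate NR',C(593,205),.01),('plate F',C(525,76),.01)):print(nm,plane('top',q,z))
for nm,q,z in(('box nL',C(513,163),.046),('box fL',C(535,80),.046),('box fR',C(628,107),.046),('box nR',C(603,192),.046)):print(nm,plane('top',q,z))
for nm,q,z in(('sbox nL',D(57,195),.046),('fL',D(205,203),.046),('fR',D(187,303),.046),('nR',D(33,293),.046),('plate fV',D(243,95),.01),('plate f -y',D(190,363),.01),('plate n -y',D(23,348),.01),('st00',D(203,388),.042),('st01',D(320,386),.042),('st11',D(333,470),.042),('st10',D(213,480),.042)):print(nm,plane('side',q,z))
E
```

```text
btn [329.4902 228.4882] [295.3272 229.    ] [ 0.4771 -0.2394  0.042 ] [ 0.4795 -0.2399  0.042 ] [ 0.4784 -0.2395  0.0416]
sty [374.0536 208.4515] [328.4549 253.7895] [ 0.5406 -0.3791  0.0779] [ 0.5406 -0.3773  0.076 ] [ 0.5413 -0.3794  0.076 ]
rest top ((212.14219665527344, 244.19268798828125), (24.328786849975586, 4.884914398193359), 16.699243545532227) [0.4198 0.1445 0.012 ]
[[0.4228 0.1851]
 [0.4382 0.1815]
 [0.4168 0.1038]
 [0.4015 0.1076]]
rest side ((268.5, 161.5), (23.0, 17.0), 0.0) [0.4453 0.1335 0.012 ]
[[0.4034 0.0909]
 [0.412  0.1899]
 [0.489  0.1757]
 [0.4767 0.0773]]
brass [28 39] [[199.7143 232.3571]
 [223.2564 239.4359]]
plate FL [ 0.5808 -0.0908  0.01  ]
plate NL [ 0.5097 -0.0531  0.01  ]
plate edge N at box [ 0.4612 -0.2042  0.01  ]
plate NR [ 0.4393 -0.2694  0.01  ]
plate F [ 0.5461 -0.2109  0.01  ]
box nL [ 0.4699 -0.2017  0.046 ]
box fL [ 0.538  -0.2183  0.046 ]
box fR [ 0.5175 -0.2945  0.046 ]
box nR [ 0.4479 -0.2749  0.046 ]
sbox nL [ 0.47   -0.2073  0.046 ]
fL [ 0.5415 -0.2268  0.046 ]
fR [ 0.5199 -0.2946  0.046 ]
nR [ 0.4489 -0.2743  0.046 ]
plate fV [ 0.5857 -0.1057  0.01  ]
plate f -y [ 0.5204 -0.2994  0.01  ]
plate n -y [ 0.4424 -0.2744  0.01  ]
st00 [ 0.5178 -0.3466  0.042 ]
st01 [ 0.571  -0.3554  0.042 ]
st11 [ 0.5653 -0.4065  0.042 ]
st10 [ 0.5117 -0.4023  0.042 ]
```

Run:
```python
from meas import *
np.set_printoptions(precision=4,suppress=True)
S=np.array([.541,-.3783])
bot.move_pose([*S,.16],[180,0,0])
bot.gripper_to(.05)
bot.move_l([*S,.06],v=.12)
bot.gripper_to(0,40)
st=bot.read_state();print(st['time_s'],st['eef_pos'],st['grip_width'],st['grip_force'],st['contact_force'])
bot.move_l([*S,.135],v=.1)
T=np.array([.478,-.2396])
bot.move_l([*T,.135],v=.12)
st=bot.read_state();print(st['time_s'],st['eef_pos'],st['grip_width'])
for n in('top','side'): cv2.imwrite(f'pics/{n}1.png',grab_frame(n)[:,:,::-1])
t=cv2.imread('pics/top1.png');s=cv2.imread('pics/side1.png')
o=np.zeros((600,800,3),np.uint8)
o[:,:]=cv2.resize(s[185:260,260:360],(800,600),interpolation=cv2.INTER_CUBIC)
cv2.imwrite('pics/c.png',o)
print(px('side',[*T,.083]),px('side',[*T,.042]))
```

```text
3.3083 [ 0.5413 -0.3785  0.0606] 0.01521769090473215 38.88573110103607 [-0.6551  0.804   6.3122]
5.625 [ 0.4782 -0.24    0.1349] 0.014816491530286502
[294.297  217.5724] [294.7555 229.0057]
```

View pics/c.png

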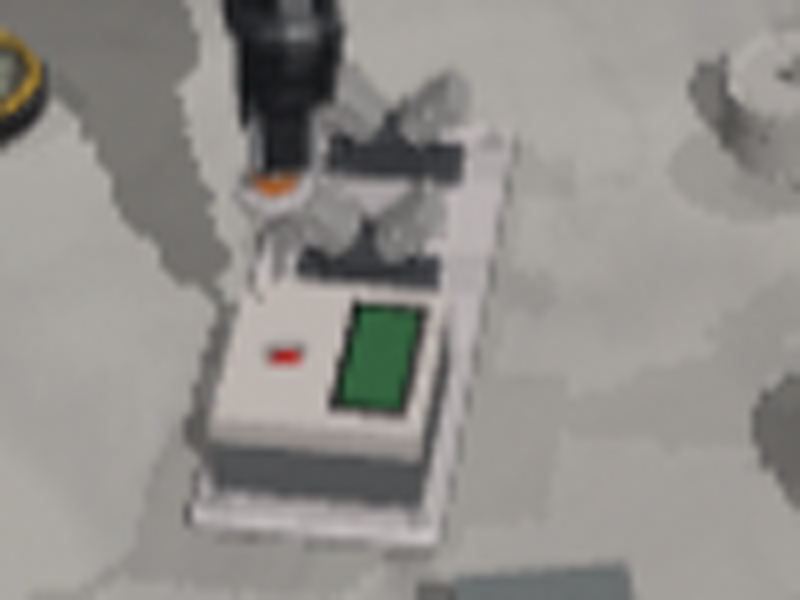

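The stylus is held straight and its tip is above the button column: the tip is near side pixel (295,218) and the button at (295.3,229). Next I'll press the button and return the stylus.

Run:
```python
from meas import *
np.set_printoptions(precision=4,suppress=True)
S=np.array([.541,-.3783]);T=np.array([.4783,-.2396])
bot.move_l([*T,.104],v=.1)
f0=bot.read_state()['contact_force']
r=bot.move_l([*T,.0885],v=.015,stop_force=8)
st=bot.read_state();print(r,st['eef_pos'],st['contact_force']-f0)
bot.dwell(.3)
st=bot.read_state();print(st['time_s'],st['eef_pos'],st['contact_force']-f0,st['grip_width'])
t=grab_frame('side');cv2.imwrite('pics/d.png',cv2.resize(t[185:260,260:360,::-1],(800,600),interpolation=cv2.INTER_CUBIC))
```

```text
True [ 0.4786 -0.2397  0.0909] [-1.4307  0.8353  7.7164]
7.3167 [ 0.4785 -0.2397  0.0909] [-0.6088  0.6553  7.743 ] 0.015418309154407823
```

View pics/d.png

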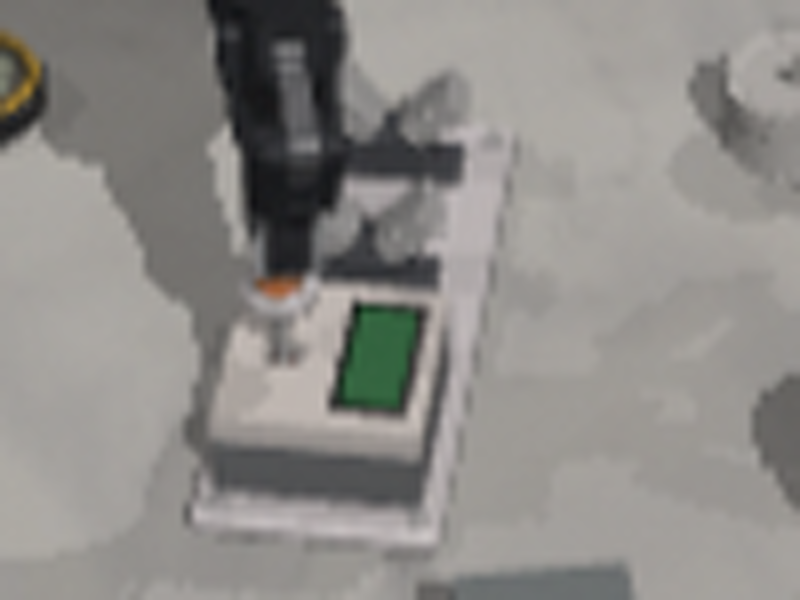

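The tip is inside the recess at about (285,350). TCP z is 0.0909 with 7.7 N, so the button is on its stop. I'll hang the stylus back and measure the lens and the V.

Run:
```python
from meas import *
np.set_printoptions(precision=4,suppress=True)
S=np.array([.541,-.3783]);T=np.array([.4783,-.2396])
bot.move_l([*T,.137],v=.1)
bot.move_l([*S,.137],v=.15)
bot.move_l([*S,.075],v=.1)
r=bot.move_l([*S,.0605],v=.03,stop_force=8)
print(r,bot.read_state()['eef_pos'])
bot.gripper_to(.05)
bot.move_l([*S,.14],v=.12)
bot.move_pose([.35,-.25,.25],[180,0,70])
print(bot.read_state()['time_s'])
for n in('top','side'): cv2.imwrite(f'pics/{n}2.png',grab_frame(n)[:,:,::-1])
t=cv2.imread('pics/top2.png');s=cv2.imread('pics/side2.png')
mt=mask(t,(22,150,60),(42,),(360,198,385,222));ms=mask(s,(22,150,60),(42,),(318,238,342,270))
print('sty',mt.sum(),ms.sum(),two(cen(mt,t),cen(ms,s)))
t0=cv2.imread('pics/top0.png')
m=mask(t0,(118,110,40),(150,),(195,218,235,255));pts=cv2.findNonZero(m)
r=cv2.minAreaRect(cv2.convexHull(pts));P=np.array([plane('top',q,.012) for q in cv2.boxPoints(r)]);print('rest',r,P.mean(0));print(P[:,:2])
a,b=plane('top',(199.714,232.357),.04),plane('top',(223.256,239.436),.04);d=a-b;print('brass',(a+b)/2,np.linalg.norm(d),np.degrees(np.arctan2(-d[0],d[1])))
C=lambda x,y:(190+x/4-.375,190+y/4-.375)
Q=[plane('top',C(*q),.012) for q in((70,138),(160,163),(138,240),(40,213))];print(np.mean(Q,0));print(np.array(Q)[:,:2])
# V overlay
psi=np.radians(-17.5);ex=np.array([np.cos(psi),np.sin(psi)]);ey=np.array([-np.sin(psi),np.cos(psi)]);V=np.array([.5273,-.1441])
o=np.zeros((600,800,3),np.uint8);k=8
for n,im,x0,y0,ox in(('top',t0,276,190,0),('side',cv2.imread('pics/side0.png'),285,180,400)):
    c=cv2.resize(im[y0:y0+60,x0:x0+50],(400,480),interpolation=cv2.INTER_CUBIC)
    for sx in(-1,1):
      for yc in(-32,32):
        q=[]
        for X,Y in((20,-10),(28,-10),(28,10),(20,10)):
            w=V+ex*sx*X/1000+ey*(yc+Y)/1000; q.append((px(n,[*w,.0515 if X==20 else .0515+.0])-(x0,y0)+.5)*k)
        cv2.polylines(c,[np.int32(q)],True,(0,0,255),1)
    o[:480,ox:ox+400]=c
cv2.imwrite('pics/e.png',o)
```

```text
True [ 0.5408 -0.3782  0.0606]
12.7917
sty 14 112 [ 0.5402 -0.3804  0.0777]
rest ((214.60377502441406, 236.88677978515625), (24.99962043762207, 20.329362869262695), 15.945395469665527) [0.4441 0.1378 0.012 ]
[[0.4221 0.1851]
 [0.487  0.1708]
 [0.4659 0.0903]
 [0.4013 0.1052]]
brass [0.4452 0.1412 0.04  ] 0.07981386934393501 -15.42395145572066
[0.4446 0.1361 0.012 ]
[[0.4856 0.1649]
 [0.4665 0.0896]
 [0.4029 0.1043]
 [0.4233 0.1857]]
```

View pics/e.png

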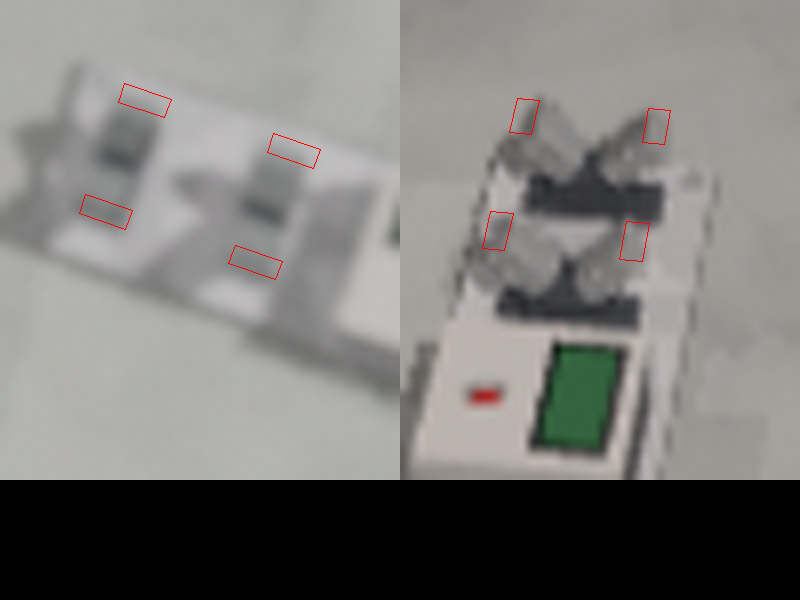

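The V valleys in both views agree with my estimate to within about 1 px: top (122,157) and (265,207), side (590,155) and (568,265) in crop pixels. The stylus hangs back where it was. Next I'll fetch the lens.

Run:
```python
from meas import *
np.set_printoptions(precision=4,suppress=True)
L=np.array([.445,.1365]);o=[180,0,75.2]
bot.move_pose([.40,.05,.2],o)
bot.gripper_to(.065)
bot.move_l([*L,.12],v=.2)
bot.move_l([*L,.045],v=.12)
r=bot.move_l([*L,.017],v=.04,stop_force=8)
st=bot.read_state();print(r,st['eef_pos'])
bot.gripper_to(0.03,50)
st=bot.read_state();print(st['time_s'],st['eef_pos'],st['grip_width'],st['grip_force'],st['contact_force'],st['ft_torque'])
f0=st['contact_force']
bot.move_l([*L,.12],v=.1)
st=bot.read_state();print(st['contact_force'],st['ft_torque'],st['grip_width'])
bot.move_l([.42,-.06,.16],v=.2,orientation=[180,0,72.5])
V=np.array([.5278,-.1427])
bot.move_l([*V,.11],v=.15)
st=bot.read_state();print(st['time_s'],st['eef_pos'],st['contact_force'],st['ft_torque'],st['grip_width'])
k=[]
for n,x,y in(('top',270,185),('side',260,170)):
    im=grab_frame(n)[:,:,::-1];cv2.imwrite(f'pics/{n}3.png',im);k.append(cv2.resize(im[y:y+75,x:x+66],(400,454),interpolation=cv2.INTER_CUBIC))
cv2.imwrite('pics/f.png',np.hstack(k))
```

```text
False [0.4451 0.1365 0.0171]
17.125 [0.4453 0.1365 0.0175] 0.038401403272868666 49.36244308948517 [-1.2659 -0.7394  6.5356] [-0.1468  0.2458  0.0392]
[-0.6903 -0.0776 -2.3172] [0.0067 0.0178 0.0032] 0.038630579073541345
20.5833 [ 0.5275 -0.1423  0.1103] [-0.0476 -0.143  -2.7531] [-0.0344  0.0677 -0.0174] 0.03832031475893494
```

View pics/f.png

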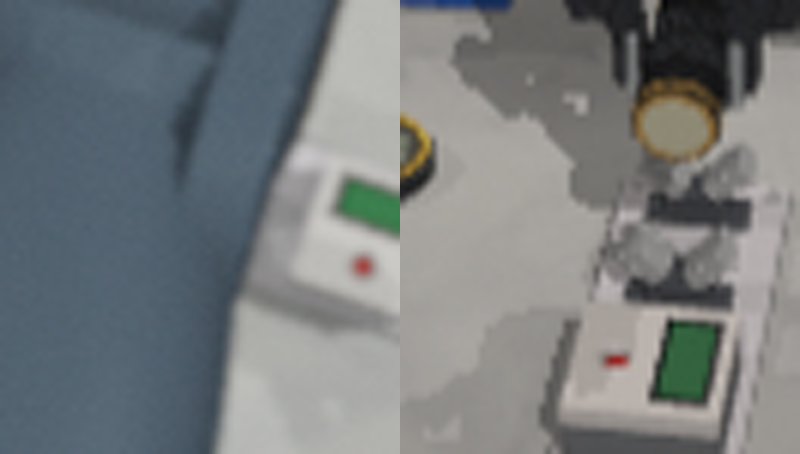

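The lens is held, with its front end face at side pixel about (305.7,191), above the V. I'll check the lengthwise offset, then lower it gently.

Run:
```python
from meas import *
np.set_printoptions(precision=4,suppress=True)
psi=np.radians(-17.5);ex=np.array([np.cos(psi),np.sin(psi)]);ey=np.array([-np.sin(psi),np.cos(psi)]);V=np.array([.5278,-.1427])
st=bot.read_state();p=st['eef_pos']
e=plane('side',(305.7,191.),p[2]+.0148)[:2]+.045*ey-p[:2]; print('lens vs tcp along x,y gauge',e@ex,e@ey)
dy=np.clip(e@ey,-.005,.005); W=V-ey*dy
bot.move_l([*W,.06],v=.1)
f0=bot.read_state()['contact_force']
r=bot.move_l([*W,.043],v=.01,stop_force=4)
st=bot.read_state();f=st['contact_force']-f0
print(r,st['time_s'],st['eef_pos'],f,'x,y',f[:2]@ex,f[:2]@ey,st['ft_torque'],f0)
```

```text
lens vs tcp along x,y gauge 0.004170967535252377 -0.0009182338756499758
True 22.5333 [ 0.5276 -0.1417  0.0466] [-1.0078  0.6358  3.2097] x,y -1.1523645898318235 0.30328864731269606 [-0.025   0.3184 -0.0423] [-0.2229  0.5652 -1.1476]
```

Run:
```python
from meas import *
np.set_printoptions(precision=4,suppress=True)
psi=np.radians(-17.5);ex=np.array([np.cos(psi),np.sin(psi)]);ey=np.array([-np.sin(psi),np.cos(psi)])
f0=np.array([-.2229,.5652,-1.1476-.6])
p=bot.read_state()['eef_pos'].copy()
for i in range(24):
    f=np.mean([bot.read_state()['contact_force'] for _ in range(3)],0)-f0; fx=f[:2]@ex
    q=bot.read_state();print(i,q['eef_pos'],'cmd',p,'fx %.2f fy %.2f fz %.2f'%(fx,f[:2]@ey,f[2]),'T',q['ft_torque'])
    if f[2]>13 and abs(fx)<2: break
    p[:2]+=ex*np.clip(fx*.00015,-.0003,.0003)
    p[2]-=np.clip((15-f[2])*.00004,-.0004,.0004)
    bot.move_l(p,v=.01); bot.dwell(.08)
print(q['time_s'],q['grip_width'])
```

```text
0 [ 0.5276 -0.1417  0.0466] cmd [ 0.5276 -0.1417  0.0466] fx -1.15 fy 0.30 fz 3.81 T [-0.025   0.3184 -0.0423]
1 [ 0.5274 -0.1416  0.0463] cmd [ 0.5274 -0.1416  0.0462] fx -2.37 fy -0.40 fz 8.49 T [ 0.0959  0.3784 -0.107 ]
2 [ 0.5271 -0.1416  0.0461] cmd [ 0.5271 -0.1415  0.046 ] fx -1.32 fy -0.34 fz 7.44 T [ 0.042   0.3522 -0.0976]
3 [ 0.5271 -0.1415  0.046 ] cmd [ 0.5269 -0.1415  0.0457] fx -2.02 fy -0.61 fz 9.88 T [ 0.096   0.4997 -0.1364]
4 [ 0.5271 -0.1416  0.046 ] cmd [ 0.5267 -0.1414  0.0455] fx -1.15 fy -0.39 fz 10.95 T [-0.0005  0.3366 -0.1874]
5 [ 0.5271 -0.1415  0.046 ] cmd [ 0.5265 -0.1413  0.0453] fx -1.05 fy -0.36 fz 11.90 T [ 0.0004  0.3216 -0.1405]
6 [ 0.5271 -0.1415  0.0459] cmd [ 0.5263 -0.1413  0.0452] fx -1.14 fy 0.62 fz 13.48 T [-0.0762  0.2775 -0.158 ]
24.5333 0.03868159221950396
```

Run:
```python
from meas import *
np.set_printoptions(precision=4,suppress=True)
psi=np.radians(-17.5);ex=np.array([np.cos(psi),np.sin(psi)]);ey=np.array([-np.sin(psi),np.cos(psi)])
f0=np.array([-.2229,.5652,-1.7476]);p=np.array([.5263,-.1413,.0451])
for d in(.0004,.0008,.0012,.0008,.0004):
    c=p.copy();c[:2]+=ex*d;bot.move_l(c,v=.01);bot.dwell(.15)
    q=bot.read_state();f=q['contact_force']-f0
    print(d,q['eef_pos'],'x %.5f'%(q['eef_pos'][:2]@ex),'fx %.2f fy %.2f fz %.2f'%(f[:2]@ex,f[:2]@ey,f[2]),q['ft_torque'])
print(q['time_s'])
im=grab_frame('side')[:,:,::-1];cv2.imwrite('pics/g.png',cv2.resize(im[175:250,270:370],(800,600),interpolation=cv2.INTER_CUBIC))
```

```text
0.0004 [ 0.5271 -0.1416  0.0459] x 0.54530 fx -4.13 fy -0.19 fz 16.13 [ 0.1292  0.8232 -0.1376]
0.0008 [ 0.5272 -0.1416  0.0459] x 0.54532 fx -7.34 fy 0.37 fz 19.34 [ 0.324   1.2805 -0.2173]
0.0012 [ 0.5272 -0.1415  0.0459] x 0.54536 fx -9.79 fy -0.34 fz 22.80 [ 0.5196  1.8314 -0.1537]
0.0008 [ 0.5272 -0.1415  0.0459] x 0.54534 fx -7.49 fy -0.61 fz 19.58 [ 0.3634  1.289  -0.1981]
0.0004 [ 0.5271 -0.1415  0.0459] x 0.54530 fx -3.54 fy 0.67 fz 16.55 [ 0.1326  0.7708 -0.1179]
26.5333
```

View pics/g.png

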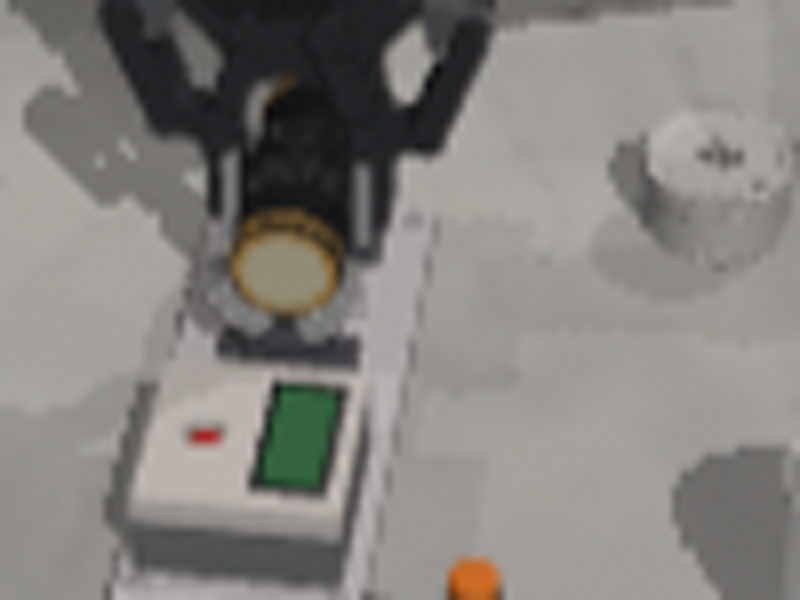

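The lens sits in the V, with its front face at about side (305.9,208.5). The position doesn't move for sideways commands either way, so both faces hold it. I'll go to the command that balances the side force and hand in.

Run:
```python
from meas import *
np.set_printoptions(precision=4,suppress=True)
psi=np.radians(-17.5);ex=np.array([np.cos(psi),np.sin(psi)]);ey=np.array([-np.sin(psi),np.cos(psi)])
e=plane('side',(305.9,208.5),.06)[:2]+.045*ey-np.array([.5273,-.1441]);print('lens-seat',e@ex,e@ey)
f0=np.array([-.2229,.5652,-1.7476]);c=np.array([.5263,-.1413,.04495]);c[:2]-=ex*.0001
bot.move_l(c,v=.01);bot.dwell(.5)
q=bot.read_state();f=q['contact_force']-f0
print(q['time_s'],q['eef_pos'],f[:2]@ex,f[2],q['ft_torque'],q['grip_force'])
if abs(f[:2]@ex)<3 and 11<f[2]<20: print(bot.close_job())
```

```text
lens-seat 0.0029171903177874813 0.0054755244496410395
27.3333 [ 0.5271 -0.1415  0.0459] -0.9250609342447667 15.087081534865145 [ 0.0285  0.2888 -0.1973] 51.654542684555054
the job is handed in; nothing more can be done
None
```

The job is handed in, but the verdict was not shown: the button was pushed to its stop, the stylus hangs back in its stand, and the barrel is held in the V at about 15 N with under 1 N of side force, at 27 s of the 69 s allowed.

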